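# Hang a washed mixing beaker on the free drying peg

## Task

The washed mixing beaker is lying on its side in the wooden cradle: turn it upside down and lower it gently, without dropping it, over the peg of the free drying stand, so that its rim rests fully home on the ribs of the board. Leave it standing there, and do not disturb the beaker that is already drying or the other things on the bench.

Things in the scene. Friction and masses are not known exactly. Their poses are not given: they have to be found in the camera images.
- beaker: Washed mixing beaker: straight white plastic cup, 58 mm outside diameter, 110 mm long, wall 3 mm (bore 52 mm), closed base 4 mm thick, about 0.11 kg. It lies on its side in the cradle, its mouth facing roughly to the robot's left (+y, give or take 35 degrees). Origin on its axis at mid-length; +x runs along the axis towards the open mouth (55 mm away), -x towards the closed base.
- beaker_mouth (a point): Centre of the beaker's open rim (55 mm along the beaker's +x).
- beaker_base (a point): Centre of the outside of the beaker's closed base (55 mm along the beaker's -x).
- cradle: Fixed wooden cradle that the beaker lies in: board 80 x 80 x 12 mm with two round rails 16 mm thick, 76 mm long along its x, at y = +-22 mm, their tops 53 mm above the table; the beaker's axis lies 75 mm above the table and both its ends overhang the rails. Origin under its centre.
- stand: The free drying stand, fixed: a wooden board 120 x 120 x 18 mm with low crossed ribs (tops 24 mm above the table) and one upright round peg in its middle, 30 mm diameter, tapering to 16 mm over the last 12 mm, tip 104 mm above the table. No beaker is on it. Origin under the board's centre, z up along the peg.
- stand_seat (a point): Point on the free peg's axis at the height of the rib tops (24 mm above the table), where the rim's centre belongs.
- stand_peg_tip (a point): Top of the free peg, 104 mm above the table.
- other_stand: A second, identical fixed drying stand, already occupied. Origin under the board's centre.
- other_stand_seat (a point): Same seat point on the occupied stand, 24 mm above the table.
- other_beaker: Identical white beaker already upside down on the occupied stand; top 134 mm above the table. Origin at the centre of its rim (the lower end), z up. Bystander.
- filler_tub: white filler tub with a grey lid, 126 mm across, 87 mm high, standing; origin under its centre. Bystander.
- band_roll: flat roll of wooden edge band lying on the table, 150 mm across, 26 mm high; origin under its centre. Bystander.
- glue_bottle: yellow glue bottle standing, 64 mm across, 190 mm high; origin under its centre. Bystander.
- glue_brush: brush lying on the table between the task's things and the robot; origin under its middle. Bystander.
- offcut: wooden offcut 110 x 45 x 20 mm lying on the table; origin under its centre. Bystander.
- spatula: spatula lying on the table; origin under its middle. Bystander.
- sanding_block: cork sanding block 100 x 60 x 36 mm; origin under its centre. Bystander.

How it is judged:
By the outcome, as a careful person would: the job done as asked, in the order asked, and still so for the second after the job is handed in, with the robot touching nothing.
It also fails if it takes over 45 s, if anything falls off the work surface, if the arm or the gripper's body presses on something with over 40 N, if the wrist force passes 120 N, or if a joint passes its speed limit or range.

## Robot

A 6-joint arm with a two-finger parallel gripper is mounted at the origin on the work surface. World frame = base frame: x ahead of the robot, y to its left, z up, the work surface at z = 0. Lengths are in m, angles in degrees, forces in N, time in s.
With the tool pointing down it reaches from about 0.3 to 0.75 m from the base axis. Payload 8.5 kg.
Tool frame: the origin (TCP) lies at the very end of the fingers, on their centre line; the grasp point (between the pads) lies 19 mm behind it; z points along the fingers, y is the line along which they close (so a half turn about z gives the same grasp; the last joint's range is limited). The gripper opens to 85 mm and grips with 20 to 120 N. Pads are 22 mm wide; open, the fingers measure 114 mm over their backs; the gripper's body (76 mm by 85 mm) begins 54 mm behind the grasp point. The pads swing forward as they close: fully open they stand 13 mm farther back than shut.
Start: joints at [56.648, 21.807, 74.336, -0, 83.858, -12.336], TCP at [0.197, 0.513, 0.231] pointing down, gripper open.
Joint ranges: [-178.18, 178.18], [-50.72, 133.34], [12.68, 142.11], [-81.47, 261.47], [9.98, 163.14], [-165.26, 165.26]. Speed limits (degrees/s): [136.94, 136.94, 180, 180, 180, 180].

## Interface

Orientations are given as a 3x3 rotation matrix whose columns are the frame's x, y, z axes.
In Python, from rig import observe, cams, ticket gives the robot as it stands.
- The arm moves only by the tool move_arm, never from a script. Its arguments are lists of equal length, an entry for each row: "jaw": the finger opening in cm, from 0 to 8.54; "dp": the shift along the tool's x, y, z in cm, a list of three; "turn": the turn, a rotation vector about the tool's x, y, z in rad, a list of three. In form: {"jaw": [jaw, ...], "dp": [[tx, ty, tz], ...], "turn": [[wx, wy, wz], ...]}. A call has 1 to 12 rows; each row shifts and turns the commanded pose from where the row before left it, along the tool's axes as they then stand; what a row does not reach is not made up. A row lasts 1/12 s, in which the tool goes at most 41.7 mm and 7.16 degrees, less where a joint would pass 70% of its speed; a pose out of reach is approached as far as the arm can. A call is refused whole if a number of a shift passes 4.17 or a number of a turn 0.125, either way. A call with a gripper value outside its range is refused whole. The fingers move at their own pace and stop on an object; "force" is the grip in N (left out, the last holds). Time passes only in rows, so rows that do not move let the fingers close. It gives the time, the measured TCP pose, the force, the opening and the grip force at its end, in the units of the state.
- observe(): the state, without advancing time (a new reading comes with each control period).
- cams.get_image(name): name is "scene" or "top" or "wrist"; returns (picture, depth): 480x640x3 uint8, red, green, blue; 480x640 float32, m along the optical axis (not along the pixel's ray), 0 where there is no reading.
- cams.calibration(name): a dict with "vertical_fov" (degrees; the focal length in pixels is half the picture's height over the tangent of half this angle, whatever the lens; pixels are square), "cx", "cy" (the principal point, pixels), "view" (4x4, takes a point from world to camera coordinates); the wrist camera has in their place "tool_from_camera" (4x4, takes a point from camera to tool coordinates, whose origin is the TCP and whose axes are the flange's). Camera axes: x right, y up, looking along -z (the intrinsics and any distortion apply to the point x, -y, -z); pixel columns grow to the right and rows downward; lengths in m; the calibration is good to about 2 mm. A picture is of the moment at which its call begins: read the wrist's pose just before it. calibration takes no time and is no camera call.
- ticket.close_job(): hands the job in; it is judged then, once.
Trained networks look in the newest picture that a camera, given by its name, has taken for a name from the list of things; names that differ only in an ending like _2 or _b are one class to them, and where a whole thing is asked for, a point or a joint stands for the part that bears it (a point fixed in the world has none). Each returns a list of dicts, best first, with "p" (0 to 1); they miss things now and then, are a little off and sometimes report something else, mostly with a low value. They report only what shows in the picture. A call takes as long as a camera call.
- cams.spot_in(camera, query): "box" ([centre column, centre row, width, height] as shares, 0 to 1, of the picture: columns of its width, rows of its height, round what is visible of it).
- cams.outline_of(camera, query): "mask" (480x640 bool, what is visible of it) and "box" ([centre column, centre row, width, height] as shares, 0 to 1, of the picture: columns of its width, rows of its height, round what is visible of it).
- cams.mark_of(camera, query): "location" ([column, row] as shares, 0 to 1, of the picture: columns of its width, rows of its height: a listed point, or the origin of a listed thing).
The state is a dict: "time_s": time; "q": joint angles; "qvel": joint speeds; "joint_efforts": joint torques, N m; "position": TCP position; "tool_rot": TCP orientation; "ft_force": force on the tool from outside, world axes, zero at the start; "wrist_torque": the same for the moment, N m; "grip_width": finger opening in m; "gripper_force": force on a finger pad.
Only numpy, scipy, OpenCV 4.12 (cv2) and the standard library are available. Lean on these libraries where they do the work, as an engineer would, in place of code of your own. Each camera call takes 0.05 s, during which the arm holds its last target. There are 200 camera calls.

## Working session

There is one attempt and no reset: what is moved stays moved. The work goes in short steps, Python scripts to look and compute and a tool call to move; the robot and the scene stay as the last step left them, time stands still between calls to the robot, and variables do not carry over. Pictures are saved under pics/ and viewed, at most 10 in all, crops included, and the job is handed in when it is done.

Besides the shell and the picture viewer there is one more tool, called after "Emit:" as a command line: name --argument value ..., lists and objects as JSON in quotes. move_arm: Moves the arm, as the interface text tells. Its arguments: {"type":"object","properties":{"jaw":{"type":"array","items":{"type":"number"}},"dp":{"type":"array","items":{"type":"array","items":{"type":"number"}}},"turn":{"type":"array","items":{"type":"array","items":{"type":"number"}}},"force":{"type":"number"}},"required":["jaw","dp","turn"]}

```bash
ls; mkdir -p pics; cat > h.py <<'E'
import numpy as np, cv2
from rig import observe, cams, ticket
def Kc(n):
    c=cams.calibration(n); f=240/np.tan(np.radians(c["vertical_fov"]/2)); return c,f
def cam2world(n,st=None):
    c=cams.calibration(n)
    if n=="wrist":
        st=st or observe(); T=np.eye(4); T[:3,:3]=np.array(st["tool_rot"]); T[:3,3]=st["position"]
        return T@np.array(c["tool_from_camera"])
    return np.linalg.inv(np.array(c["view"]))
def cloud(n,d,M):
    c,f=Kc(n); v,u=np.mgrid[0:480,0:640]
    P=np.stack([(u-c["cx"])/f*d,-(v-c["cy"])/f*d,-d,np.ones_like(d)],-1)
    W=(P@M.T)[...,:3]; W[d<=0]=np.nan
    return W
E
python3 - <<'E'
from h import *
np.set_printoptions(precision=4,suppress=True)
s=observe(); print(s["time_s"],s["position"],s["tool_rot"],s["grip_width"])
for n in ["scene","top"]:
    M=cam2world(n); im,d=cams.get_image(n); print(n,cams.calibration(n))
    cv2.imwrite(f"pics/{n}0.png",im[...,::-1]); W=cloud(n,d,M); np.save(n+"W.npy",W)
    for q in ["beaker","other_beaker","cradle","stand","other_stand","filler_tub","glue_bottle"]:
        for r in cams.outline_of(n,q)[:2]:
            m=r["mask"]; w=W[m]; w=w[~np.isnan(w[:,0])]
            if len(w): print(n,q,round(r["p"],2),np.round(np.array(r["box"])*[640,480,640,480]),np.median(w,0),np.percentile(w,2,0),np.percentile(w,98,0))
    for q in ["beaker_mouth","beaker_base","stand_peg_tip","stand_seat"]:
        for r in cams.mark_of(n,q)[:2]:
            u,v=np.array(r["location"])*[640,480]; print(n,q,round(r["p"],2),round(u),round(v),W[min(int(v),479),min(int(u),639)])
E
```

```text
pics
0.0 [0.1971 0.5132 0.2307] [[-0.9335  0.3586 -0.0008]
 [ 0.3586  0.9335 -0.0012]
 [ 0.0003 -0.0014 -1.    ]] 0.0850589846539096
scene {'vertical_fov': 52.40110175605784, 'cx': 322.8135421375059, 'cy': 242.42908295515008, 'view': array([[ 0.0358,  0.9994, -0.0021, -0.0556],
       [-0.6515,  0.0249,  0.7583,  0.2945],
       [ 0.7578, -0.0258,  0.6519, -1.7759],
       [ 0.    ,  0.    ,  0.    ,  1.    ]])}
scene beaker 0.98 [220. 230.  50.  29.] [ 0.4906 -0.2422  0.0896] [ 0.4561 -0.3019  0.0482] [ 0.5253 -0.1907  0.1036]
scene other_beaker 0.94 [307. 238.  25.  44.] [ 0.5552 -0.0009  0.1003] [ 0.5131 -0.0285  0.028 ] [0.5646 0.0261 0.1355]
scene other_beaker 0.74 [309. 259.  50.  35.] [ 0.5621 -0.0051  0.017 ] [ 0.4742 -0.0631 -0.001 ] [0.5998 0.0581 0.0253]
scene cradle 0.85 [224. 252.  38.  28.] [ 0.5029 -0.2458  0.0144] [ 0.4714 -0.2888  0.0012] [ 0.5291 -0.1982  0.055 ]
scene cradle 0.75 [222. 231.  46.  28.] [ 0.4906 -0.2433  0.0894] [ 0.4542 -0.3039  0.048 ] [ 0.5253 -0.1908  0.1036]
scene stand 0.74 [420. 248.  52.  40.] [0.5216 0.3097 0.0177] [0.4469 0.2474 0.0016] [0.
[... 1749 characters left out ...]
[269. 171.  40.  44.] [0.7739 0.1559 0.0872] [0.7191 0.1003 0.0255] [0.8326 0.2145 0.0952]
top glue_bottle 0.85 [178. 205.  31.  29.] [0.6659 0.4074 0.1259] [0.6453 0.3867 0.0186] [0.7006 0.441  0.1937]
top glue_bottle 0.63 [367. 317.  30.  34.] [ 0.3763 -0.1219  0.0204] [ 0.3287 -0.1617  0.0116] [ 0.4223 -0.0844  0.0288]
top beaker_mouth 0.78 396 269 [ 0.5165 -0.2089 -0.0029]
top beaker_mouth 0.7 324 259 [0.5226 0.0036 0.1341]
top beaker_base 0.81 429 285 [ 0.4588 -0.2825  0.1039]
top beaker_base 0.26 365 316 [ 0.3794 -0.1162  0.0196]
top stand_peg_tip 0.71 209 263 [0.522  0.3291 0.0217]
top stand_seat 0.73 413 280 [ 0.4755 -0.2435  0.0949]
top stand_seat 0.55 210 270 [0.4969 0.3103 0.0939]
```

```bash
python3 - <<'E'
from h import *
import scipy.optimize as so
np.set_printoptions(precision=4,suppress=True)
a=cv2.imread("pics/scene0.png"); b=cv2.imread("pics/top0.png")
cv2.imwrite("pics/c0.png",cv2.resize(a[180:380,170:530],(792,440),interpolation=2))
cv2.imwrite("pics/c1.png",cv2.resize(b[140:360,150:460],(775,550),interpolation=2))
# cylinder fit of beaker (both views), peg fit
for n in ["scene","top"]:
    W=np.load(n+"W.npy").reshape(-1,3); W=W[~np.isnan(W[:,0])]
    w=W[(abs(W[:,0]-.485)<.09)&(abs(W[:,1]+.245)<.09)&(W[:,2]>.08)&(W[:,2]<.12)]
    def res(p):
        t=p[2]; n_=np.array([-np.sin(t),np.cos(t)]); 
        r=np.hypot((w[:,:2]-p[:2])@n_, w[:,2]-p[3]); return r-.029
    s=so.least_squares(res,[w[:,0].mean(),w[:,1].mean(),1.3,.075],loss="soft_l1",f_scale=.003)
    p=s.x; ax=np.array([np.cos(p[2]),np.sin(p[2])]); t=(w[:,:2]-p[:2])@ax
    print(n,len(w),"yaw",np.degrees(p[2]),"z",p[3],"ends",p[:2]+ax*np.percentile(t,1),p[:2]+ax*np.percentile(t,99),"L",np.ptp(np.percentile(t,[1,99])))
    g=W[(abs(W[:,0]-.51)<.05)&(abs(W[:,1]-.312)<.05)&(W[:,2]>.04)&(W[:,2]<.125)]
    print(" peg",len(g),np.median(g,0),g.min(0),g.max(0))
    g=W[(abs(W[:,0]-.51)<.09)&(abs(W[:,1]-.312)<.09)&(W[:,2]>.012)&(W[:,2]<.03)]
    print(" board",cv2.minAreaRect(g[:,:2].astype(np.float32)))
E
```

```text
scene 582 yaw 62.10021166606681 z 0.07309799318396107 ends [ 0.4529 -0.2947] [ 0.5037 -0.1986] L 0.10870198811993403
 peg 207 [0.5183 0.312  0.0751] [0.5002 0.2997 0.0402] [0.5263 0.3304 0.1056]
 board ((0.5087428092956543, 0.31525906920433044), (0.12102404236793518, 0.12618623673915863), 69.37480163574219)
top 814 yaw 62.23783873536088 z 0.07415093714845392 ends [ 0.4514 -0.2946] [ 0.5015 -0.1994] L 0.10754771559240656
 peg 103 [0.5005 0.3083 0.0939] [0.4903 0.3    0.0402] [0.5185 0.3294 0.1141]
 board ((0.5227886438369751, 0.29499873518943787), (0.1481686532497406, 0.16716822981834412), 69.1038818359375)
```

View pics/c0.png

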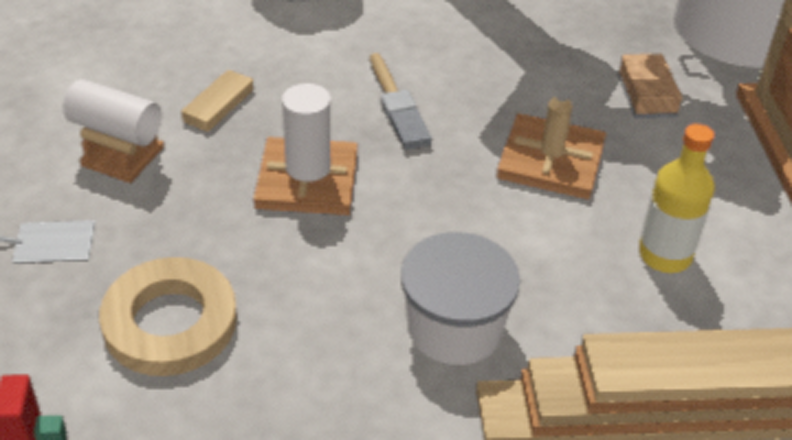

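View pics/c1.png

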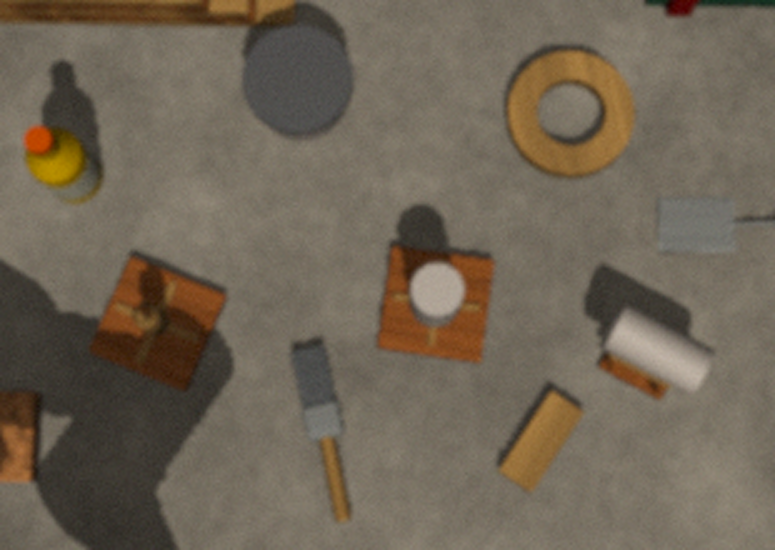

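The scene view shows the beaker lying in the cradle (crop 112,112), with the other beaker at (307,130) and the free stand's peg at (557,125). The top view agrees: the beaker's near-left end is the mouth, and its yaw is about 62°. I plan to grasp at 45° from the base side, so the tool ends up pointing 45° down at the stand.

```bash
cat >> h.py <<'E'
from scipy.spatial.transform import Rotation as Ro
np.set_printoptions(precision=3,suppress=True)
m=np.array([np.cos(np.radians(62.2)),np.sin(np.radians(62.2)),0]); C=np.array([.4775,-.247,.075])
def Rm(z,y): 
    z=z/np.linalg.norm(z); y=y/np.linalg.norm(y); return np.c_[np.cross(y,z),y,z]
ez=np.array([0,0,1.]); s2=.5**.5
def tilt(yaw,sgn): # tool z 45deg down along yaw (deg)
    h=np.array([np.cos(np.radians(yaw)),np.sin(np.radians(yaw)),0]); return Rm(s2*h-s2*ez, sgn*np.cross(ez,h))
def plan(p,R,N,p0=None,R0=None):
    s=observe(); p0=np.array(s["position"]) if p0 is None else p0; R0=np.array(s["tool_rot"]) if R0 is None else R0
    w=Ro.from_matrix(R0.T@R).as_rotvec()/N; S=sum(Ro.from_rotvec(w*k).as_matrix() for k in range(N))
    d=np.linalg.solve(S,R0.T@(np.asarray(p)-p0))*100
    path=[p0]; Rc=R0
    for k in range(N): path.append(path[-1]+Rc@d/100); Rc=Rc@Ro.from_rotvec(w).as_matrix()
    print("N",N,"dp",d,"turn",w,"|t|",np.linalg.norm(w),"mid",path[N//2],"zmin",min(q[2] for q in path)); return np.asarray(p),R
def wrist(R,q1,F):
    A=Ro.from_euler("z",q1,degrees=True)*Ro.from_euler("y",F,degrees=True)
    M=(A.inv()*Ro.from_matrix(R)*Ro.from_euler("z",-90,degrees=True))
    return M.as_euler("ZYZ",degrees=True)
E
python3 - <<'E'
from h import *
R0=np.array(observe()["tool_rot"])
print(wrist(R0,56.648,96.14))
for sg in (1,-1):
    Rg=tilt(62.2,sg)
    print("grasp",sg,[wrist(Rg,q1,F) for q1 in(-45,-35) for F in (80,110)])
for yaw in (32,0,-30,-60):
  for sg in (1,-1): print("place",yaw,sg,[wrist(tilt(yaw,sg),q1,F) for q1 in (32,) for F in (80,110)])
Rg=tilt(62.2,1)
for sg in (1,-1):
  Rg=tilt(62.2,sg)
  # beaker axis consistent: m along tool frame
  print(sg,Rg.T@m, tilt(32,1).T@-ez, tilt(32,-1).T@-ez)
E
```

```text
[ -0.001  83.859 -12.335]
grasp 1 [array([ 45.662, 109.19 , 174.95 ]), array([ 42.546,  87.4  , 153.974]), array([  45.852,  102.126, -177.919]), array([ 45.277,  80.876, 160.774])]
grasp -1 [array([ 45.662, 109.19 ,  -5.05 ]), array([ 42.546,  87.4  , -26.026]), array([ 45.852, 102.126,   2.081]), array([ 45.277,  80.876, -19.226])]
place 32 1 [array([  0.,  55., -90.]), array([ -0.,  25., -90.])]
place 32 -1 [array([ 0., 55., 90.]), array([ 0., 25., 90.])]
place 0 1 [array([-25.084,  62.111, -53.811]), array([-39.204,  36.357, -32.86 ])]
place 0 -1 [array([-25.084,  62.111, 126.189]), array([-39.204,  36.357, 147.14 ])]
place -30 1 [array([-39.626,  78.221, -27.347]), array([-48.574,  56.373,  -4.829])]
place -30 -1 [array([-39.626,  78.221, 152.653]), array([-48.574,  56.373, 175.171])]
place -60 1 [array([-45.598,  98.458,  -5.714]), array([-46.402,  77.37 ,  15.76 ])]
place -60 -1 [array([-45.598,  98.458, 174.286]), array([ -46.402,   77.37 , -164.24 ])]
1 [-0.707  0.     0.707] [0.707 0.    0.707] [-0.707  0.     0.707]
-1 [ 0.707 -0.     0.707] [0.707 0.    0.707] [-0.707  0.     0.707]
```

```bash
cat >> h.py <<'E'
Rg=tilt(62.2,-1); Tg=C-.02*m+.022*Rg[:,2]
E
python3 - <<'E'
from h import *
R0=np.array(observe()["tool_rot"])
z=Ro.from_matrix(R0); 
half=(z*Ro.from_rotvec((z.inv()*Ro.from_matrix(Rg)).as_rotvec()*.5)).as_matrix()
print("Tg",Tg,"ang",np.degrees((z.inv()*Ro.from_matrix(Rg)).magnitude()))
a=plan([.43,.10,.36],half,12)
pre=Tg-.14*Rg[:,2]; print(pre)
b=plan(pre+[0,0,.08],Rg,12,*a)
E
```

```text
Tg [ 0.475 -0.251  0.059] ang 104.31552068825751
N 12 dp [-3.65  -1.115 -1.839] turn [-0.027  0.024  0.066] |t| 0.07586038737259813 mid [0.353 0.337 0.322] zmin 0.23132921483339622
[ 0.429 -0.338  0.158]
N 12 dp [-3.723 -0.01  -1.241] turn [-0.027  0.024  0.066] |t| 0.07586038737259813 mid [ 0.476 -0.126  0.322] zmin 0.23843860018001248
```

Emit:
move_arm --jaw '[8.5,8.5,8.5,8.5,8.5,8.5,8.5,8.5,8.5,8.5,8.5,8.5]' --dp '[[-3.5,-1.1,-1.8],[-3.5,-1.1,-1.8],[-3.5,-1.1,-1.8],[-3.5,-1.1,-1.8],[-3.5,-1.1,-1.8],[-3.5,-1.1,-1.8],[-3.5,-1.1,-1.8],[-3.5,-1.1,-1.8],[-3.5,-1.1,-1.8],[-3.5,-1.1,-1.8],[-3.5,-1.1,-1.8],[-3.5,-1.1,-1.8]]' --turn '[[-0.027,0.024,0.066],[-0.027,0.024,0.066],[-0.027,0.024,0.066],[-0.027,0.024,0.066],[-0.027,0.024,0.066],[-0.027,0.024,0.066],[-0.027,0.024,0.066],[-0.027,0.024,0.066],[-0.027,0.024,0.066],[-0.027,0.024,0.066],[-0.027,0.024,0.066],[-0.027,0.024,0.066]]'

```text
time_s: 2.2
position: [0.4192, 0.1123, 0.3608]
tool_rot: [[-0.39, 0.921, 0.02], [0.843, 0.348, 0.411], [0.371, 0.177, -0.912]]
ft_force: [0.8, 0.0, 1.1]
grip_width: 0.0855
gripper_force: 0.0
```

```bash
python3 - <<'E'
from h import *
s=observe();print(s["time_s"],s["position"],s["q"])
pre=Tg-.14*Rg[:,2]
plan(pre+[0,0,.08],Rg,12); plan(pre+[0,0,.08],Rg,15)
E
```

```text
2.2 [0.419 0.112 0.361] [-15.573   4.102  80.618  24.017 100.065 -35.048]
N 12 dp [-3.824  0.079 -1.27 ] turn [-0.027  0.025  0.067] |t| 0.07620662847634194 mid [ 0.472 -0.119  0.324] zmin 0.23843860018001256
N 15 dp [-3.057  0.086 -1.024] turn [-0.022  0.02   0.053] |t| 0.060965302781073545 mid [ 0.472 -0.103  0.328] zmin 0.23843860018001256
```

Emit:
move_arm --jaw '[8.5,8.5,8.5,8.5,8.5,8.5,8.5,8.5,8.5,8.5,8.5,8.5]' --dp '[[-3.82,0.08,-1.27],[-3.82,0.08,-1.27],[-3.82,0.08,-1.27],[-3.82,0.08,-1.27],[-3.82,0.08,-1.27],[-3.82,0.08,-1.27],[-3.82,0.08,-1.27],[-3.82,0.08,-1.27],[-3.82,0.08,-1.27],[-3.82,0.08,-1.27],[-3.82,0.08,-1.27],[-3.82,0.08,-1.27]]' --turn '[[-0.027,0.025,0.067],[-0.027,0.025,0.067],[-0.027,0.025,0.067],[-0.027,0.025,0.067],[-0.027,0.025,0.067],[-0.027,0.025,0.067],[-0.027,0.025,0.067],[-0.027,0.025,0.067],[-0.027,0.025,0.067],[-0.027,0.025,0.067],[-0.027,0.025,0.067],[-0.027,0.025,0.067]]'

```text
time_s: 3.2
position: [0.4291, -0.3381, 0.2379]
tool_rot: [[0.336, 0.884, 0.325], [0.624, -0.467, 0.626], [0.705, -0.008, -0.709]]
ft_force: [0.2, -0.8, -0.3]
grip_width: 0.0849
gripper_force: 0.0
```

```bash
python3 - <<'E'
from h import *
s=observe();print(s["time_s"],s["position"],s["q"])
pre=Tg-.12*Rg[:,2]
a=plan(pre,Rg,5); plan(Tg,Rg,6,*a)
M=cam2world("wrist",s); im,d=cams.get_image("wrist"); cv2.imwrite("pics/w1.png",im[...,::-1])
W=cloud("wrist",d,M)
for r in cams.outline_of("wrist","beaker")[:2]:
    w=W[r["mask"]]; w=w[~np.isnan(w[:,0])]; w=w[w[:,2]>.08]
    ax=m; t=(w-C)@m; n=np.cross(ez,m); print(r["p"],len(w),"t",np.percentile(t,[1,99]),"n",np.percentile((w-C)@n,[1,50,99]),"z",np.percentile(w[:,2],99))
E
```

```text
3.2 [ 0.429 -0.338  0.238] [-66.483  30.58   71.147  34.921 106.945 -36.746]
N 5 dp [-1.124  0.016  1.521] turn [-0.001  0.    -0.001] |t| 0.001666398376400734 mid [ 0.432 -0.333  0.2  ] zmin 0.14429646455628165
N 6 dp [-0. -0.  2.] turn [0. 0. 0.] |t| 0.0 mid [ 0.456 -0.288  0.102] zmin 0.05944365081389592
0.71 8551 t [-0.055  0.053] n [-0.027  0.     0.027] z 0.10256730981151238
```

Emit:
move_arm --jaw '[8.5,8.5,8.5,8.5,8.5,8.5,8.5,8.5,8.5,8.5,8.5,8.5]' --dp '[[-1.12,0.02,1.52],[-1.12,0.02,1.52],[-1.12,0.02,1.52],[-1.12,0.02,1.52],[-1.12,0.02,1.52],[0,0,2],[0,0,2],[0,0,2],[0,0,2],[0,0,2],[0,0,2],[0,0,0]]' --turn '[[0,0,0],[0,0,0],[0,0,0],[0,0,0],[0,0,0],[0,0,0],[0,0,0],[0,0,0],[0,0,0],[0,0,0],[0,0,0],[0,0,0]]'

```text
time_s: 4.3
position: [0.4753, -0.2457, 0.0588]
tool_rot: [[0.333, 0.887, 0.319], [0.625, -0.461, 0.63], [0.706, -0.011, -0.708]]
ft_force: [-0.3, 0.6, -0.8]
grip_width: 0.0851
gripper_force: 0.0
```

```bash
python3 - <<'E'
from h import *
s=observe();print(s["time_s"],s["position"],Tg,s["ft_force"])
im,d=cams.get_image("wrist"); cv2.imwrite("pics/w2.png",im[...,::-1])
E
```

```text
4.3 [ 0.475 -0.246  0.059] [ 0.475 -0.251  0.059] [-0.342  0.599 -0.772]
```

View pics/w2.png

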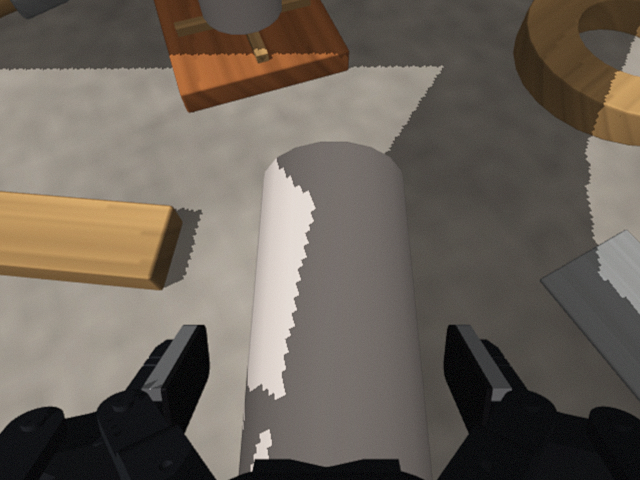

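The wrist view shows the beaker lying between the two fingers (inner edges at columns 207 and 445, beaker centred at about 335), with nothing in the way. Next I close the gripper.

Emit:
move_arm --jaw '[5,5,5,5,5,5,5,5,5,5]' --dp '[[0,0,0],[0,0,0],[0,0,0],[0,0,0],[0,0,0],[0,0,0],[0,0,0],[0,0,0],[0,0,0],[0,0,0]]' --turn '[[0,0,0],[0,0,0],[0,0,0],[0,0,0],[0,0,0],[0,0,0],[0,0,0],[0,0,0],[0,0,0],[0,0,0]]' --force 50

```text
time_s: 5.18
position: [0.4757, -0.2503, 0.0613]
tool_rot: [[0.333, 0.885, 0.326], [0.627, -0.466, 0.624], [0.704, -0.004, -0.71]]
ft_force: [3.3, -4.4, 6.7]
grip_width: 0.0574
gripper_force: 53.7
```

```bash
python3 - <<'E'
from h import *
s=observe();print(s["time_s"],s["position"],s["grip_width"],s["gripper_force"],s["ft_force"])
p0=np.array(s["position"]);R0=np.array(s["tool_rot"])
a=plan(p0+[0,0,.12],R0,6)
Rp=tilt(32,1); z=Ro.from_matrix(R0); rv=(z.inv()*Ro.from_matrix(Rp)).as_rotvec(); print(np.degrees(rv))
E
```

```text
5.1833 [ 0.476 -0.25   0.061] 0.05744130495605023 53.66503559052944 [ 3.283 -4.357  6.684]
N 6 dp [ 1.408 -0.007 -1.42 ] turn [0. 0. 0.] |t| 0.0 mid [ 0.476 -0.25   0.121] zmin 0.0612830771850084
[  -0.405  -29.941 -155.989]
```

Emit:
move_arm --jaw '[5,5,5,5,5,5,5,5,5,5,5]' --dp '[[0.7,0,-0.7],[0.7,0,-0.7],[1.4,0,-1.4],[1.4,0,-1.4],[2,0,-2],[2,0,-2],[2,0,-2],[2,0,-2],[2,0,-2],[2,0,-2],[1.5,0,-1.5]]' --turn '[[0,0,0],[0,0,0],[0,0,0],[0,0,0],[0,0,0],[0,0,0],[0,0,0],[0,0,0],[0,0,0],[0,0,0],[0,0,0]]'

```text
time_s: 6.1
position: [0.4765, -0.2485, 0.3135]
tool_rot: [[0.333, 0.886, 0.323], [0.628, -0.464, 0.625], [0.703, -0.006, -0.711]]
ft_force: [0.9, 0.8, -1.3]
grip_width: 0.0577
gripper_force: 53.5
```

```bash
cat >> h.py <<'E'
S=np.array([.507,.312,.024])
E
python3 - <<'E'
from h import *
s=observe();print(s["time_s"],s["position"],s["q"],s["grip_width"],s["gripper_force"])
p0=np.array(s["position"]);R0=np.array(s["tool_rot"])
Rp=tilt(32,1); z=Ro.from_matrix(R0); rv=(z.inv()*Ro.from_matrix(Rp)).as_rotvec()
a=(p0,R0)
for f,p in [(1/3,[.47,-.12,.34]),(2/3,[.48,.08,.35]),(1,S+[0,0,.08]+.022*Rp[:,2]+[-0.02,-.02,.21])]:
    a=plan(p,(z*Ro.from_rotvec(rv*f)).as_matrix(),11,*a)
    print(a[0],"m",a[1]@[s2,0,s2],"tz",a[1][:,2])
E
```

```text
6.1 [ 0.476 -0.249  0.314] [-58.091  23.321  70.602  39.477 108.094 -25.161] 0.05774397112782387 53.477858640253544
N 11 dp [ 1.126 -0.194  0.462] turn [-0.    -0.016 -0.082] |t| 0.08399954292185352 mid [ 0.486 -0.191  0.333] zmin 0.31354658444374733
[ 0.47 -0.12  0.34] m [-0.076  0.936 -0.344] tz [ 0.336  0.486 -0.807]
N 11 dp [1.258 1.18  0.725] turn [-0.    -0.016 -0.082] |t| 0.08399954292185353 mid [ 0.491 -0.031  0.355] zmin 0.34
[0.48 0.08 0.35] m [-0.287  0.534 -0.795] tz [ 0.462  0.373 -0.805]
N 11 dp [0.194 1.74  1.162] turn [-0.    -0.016 -0.082] |t| 0.08399954292185352 mid [0.504 0.181 0.338] zmin 0.29844365081389584
[0.5   0.3   0.298] m [ 0. -0. -1.] tz [ 0.6    0.375 -0.707]
```

Emit:
move_arm --jaw '[5,5,5,5,5,5,5,5,5,5,5]' --dp '[[1.13,-0.19,0.46],[1.13,-0.19,0.46],[1.13,-0.19,0.46],[1.13,-0.19,0.46],[1.13,-0.19,0.46],[1.13,-0.19,0.46],[1.13,-0.19,0.46],[1.13,-0.19,0.46],[1.13,-0.19,0.46],[1.13,-0.19,0.46],[1.13,-0.19,0.46]]' --turn '[[0,-0.016,-0.082],[0,-0.016,-0.082],[0,-0.016,-0.082],[0,-0.016,-0.082],[0,-0.016,-0.082],[0,-0.016,-0.082],[0,-0.016,-0.082],[0,-0.016,-0.082],[0,-0.016,-0.082],[0,-0.016,-0.082],[0,-0.016,-0.082]]'

```text
time_s: 7.02
position: [0.4703, -0.1193, 0.3385]
tool_rot: [[-0.443, 0.833, 0.332], [0.837, 0.25, 0.487], [0.322, 0.494, -0.808]]
ft_force: [0.5, -0.9, -1.2]
grip_width: 0.0575
gripper_force: 53.5
```

Emit:
move_arm --jaw '[5,5,5,5,5,5,5,5,5,5,5]' --dp '[[1.26,1.18,0.72],[1.26,1.18,0.72],[1.26,1.18,0.72],[1.26,1.18,0.72],[1.26,1.18,0.72],[1.26,1.18,0.72],[1.26,1.18,0.72],[1.26,1.18,0.72],[1.26,1.18,0.72],[1.26,1.18,0.72],[1.26,1.18,0.72]]' --turn '[[0,-0.016,-0.082],[0,-0.016,-0.082],[0,-0.016,-0.082],[0,-0.016,-0.082],[0,-0.016,-0.082],[0,-0.016,-0.082],[0,-0.016,-0.082],[0,-0.016,-0.082],[0,-0.016,-0.082],[0,-0.016,-0.082],[0,-0.016,-0.082]]'

```text
time_s: 7.93
position: [0.4807, 0.0806, 0.3495]
tool_rot: [[-0.868, 0.196, 0.457], [0.386, 0.844, 0.371], [-0.313, 0.499, -0.808]]
ft_force: [0.1, -0.5, -0.8]
grip_width: 0.0575
gripper_force: 53.5
```

Emit:
move_arm --jaw '[5,5,5,5,5,5,5,5,5,5,5,5]' --dp '[[0.19,1.74,1.16],[0.19,1.74,1.16],[0.19,1.74,1.16],[0.19,1.74,1.16],[0.19,1.74,1.16],[0.19,1.74,1.16],[0.19,1.74,1.16],[0.19,1.74,1.16],[0.19,1.74,1.16],[0.19,1.74,1.16],[0.19,1.74,1.16],[0,0,0]]' --turn '[[0,-0.016,-0.082],[0,-0.016,-0.082],[0,-0.016,-0.082],[0,-0.016,-0.082],[0,-0.016,-0.082],[0,-0.016,-0.082],[0,-0.016,-0.082],[0,-0.016,-0.082],[0,-0.016,-0.082],[0,-0.016,-0.082],[0,-0.016,-0.082],[0,0,0]]'

```text
time_s: 8.93
position: [0.5014, 0.3016, 0.2965]
tool_rot: [[-0.612, -0.524, 0.593], [-0.37, 0.852, 0.371], [-0.699, 0.008, -0.715]]
ft_force: [-0.6, -0.5, -1.1]
grip_width: 0.0573
gripper_force: 53.6
```

```bash
cat > meas.py <<'E'
from h import *
import scipy.optimize as so
s=observe();print(s["time_s"],s["position"],s["q"],s["grip_width"],s["gripper_force"],s["ft_force"])
R=np.array(s["tool_rot"]); p=np.array(s["position"]); print("tz",R[:,2],"m nominal",R@[s2,0,s2]); g=p-.02*R[:,2]; print("grasp pt",g)
for n in ["scene","top"]:
    M=cam2world(n); im,d=cams.get_image(n); W=cloud(n,d,M)
    import sys; cv2.imwrite(f"pics/{n}{sys.argv[1]}.png",im[...,::-1])
    for r in cams.outline_of(n,"beaker"):
        w=W[r["mask"]]; w=w[~np.isnan(w[:,0])]
        w=w[(np.linalg.norm(w-g,axis=1)<.12)]
        if len(w)<30: continue
        f=lambda q: np.linalg.norm(np.cross(w-np.r_[q[:2],g[2]],np.r_[q[2:],-1]/np.linalg.norm(np.r_[q[2:],-1])),axis=1)-.029
        q=so.least_squares(f,[g[0],g[1],0,0],loss="soft_l1",f_scale=.002).x
        print(n,r["p"],len(w),"axis at grasp height",q[:2],"slope",q[2:],"z",np.percentile(w[:,2],[1,99]))
    for r in cams.mark_of(n,"beaker_mouth")[:2]: print(r["p"],np.array(r["location"])*[640,480])
E
python3 meas.py 2
```

```text
8.9333 [0.501 0.302 0.296] [  13.728    7.554   95.939   22.119   35.674 -120.935] 0.05729587929034806 53.63200876861811 [-0.563 -0.482 -1.078]
tz [ 0.593  0.371 -0.715] m nominal [-0.014  0.001 -1.   ]
grasp pt [0.49  0.294 0.311]
scene 0.76 1027 axis at grasp height [0.491 0.295] slope [-0.021 -0.007] z [0.238 0.348]
0.73 [419.968 179.28 ]
top 0.66 542 axis at grasp height [0.492 0.292] slope [-0.025  0.011] z [0.317 0.356]
```

```bash
python3 - <<'E'
from h import *
import scipy.optimize as so
for n in ["scene","top"]:
    W=np.load(n+"W.npy").reshape(-1,3); W=W[~np.isnan(W[:,0])]
    w=W[(np.hypot(W[:,0]-.507,W[:,1]-.312)<.035)&(W[:,2]>.032)&(W[:,2]<.09)]
    q=so.least_squares(lambda q:np.hypot(w[:,0]-q[0],w[:,1]-q[1])-.015,[.507,.312],loss="soft_l1",f_scale=.002).x
    w2=W[(np.hypot(W[:,0]-.507,W[:,1]-.312)<.035)&(W[:,2]>.098)]
    print(n,len(w),q,"tip",len(w2),np.median(w2,0),w2[:,2].max())
R0=np.array(observe()["tool_rot"])
Rc=Ro.align_vectors([[0,0,-1]],[[-.021,0,-1]])[0].as_matrix()
a=plan(np.array([.501,.302,.2965])+[.0155,.018,-.085],Rc@R0,6)
print(R0.T@[0,0,-1])
E
```

```text
scene 174 [0.507 0.316] tip 18 [0.516 0.313 0.1  ] 0.10556932583826284
top 50 [0.506 0.316] tip 35 [0.504 0.315 0.101] 0.11405037803863038
N 6 dp [0.78  0.188 1.286] turn [ 0.001 -0.003 -0.001] |t| 0.0034994856360938257 mid [0.51  0.309 0.255] zmin 0.21149999999999994
[ 0.702 -0.009  0.712]
```

View pics/scene2.png

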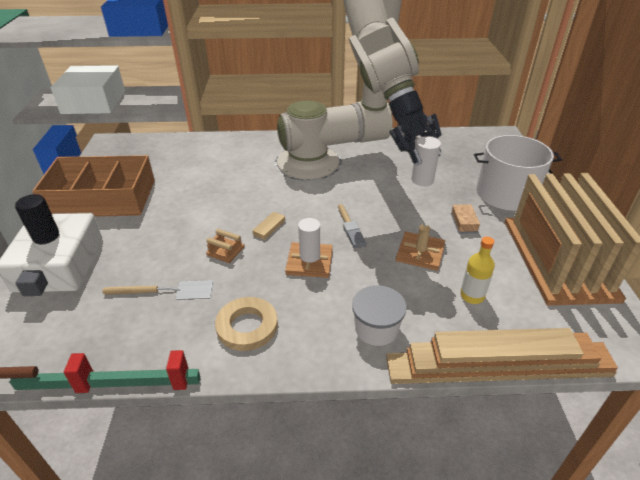

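The scene picture shows the beaker held upside down at (425,160), above the free peg at (423,235), and the bystanders have not moved. I align it with the peg and come down to just above the tip.

```bash
python3 - <<'E'
from h import *
R0=np.array(observe()["tool_rot"])
Rc=Ro.align_vectors([[0,0,-1]],[[-.021,0,-1]])[0].as_matrix()
a=plan(np.array([.501,.302,.2965])+[.0152,.0205,-.10],Rc@R0,7)
E
```

```text
N 7 dp [0.81  0.194 1.264] turn [ 0.001 -0.003 -0.001] |t| 0.0029995591166518502 mid [0.509 0.309 0.255] zmin 0.1964999999999999
```

Emit:
move_arm --jaw '[5,5,5,5,5,5,5,5]' --dp '[[0.81,0.19,1.26],[0.81,0.19,1.26],[0.81,0.19,1.26],[0.81,0.19,1.26],[0.81,0.19,1.26],[0.81,0.19,1.26],[0.81,0.19,1.26],[0,0,0]]' --turn '[[0.001,-0.003,-0.001],[0.001,-0.003,-0.001],[0.001,-0.003,-0.001],[0.001,-0.003,-0.001],[0.001,-0.003,-0.001],[0.001,-0.003,-0.001],[0.001,-0.003,-0.001],[0,0,0]]'

```text
time_s: 9.9
position: [0.5155, 0.3224, 0.1935]
tool_rot: [[-0.599, -0.518, 0.61], [-0.362, 0.856, 0.37], [-0.714, 0.0, -0.7]]
ft_force: [0.2, 0.5, -1.2]
grip_width: 0.0574
gripper_force: 53.6
```

```bash
python3 meas.py 3; python3 - <<'E'
import cv2
a=cv2.imread("pics/scene3.png");cv2.imwrite("pics/c3.png",cv2.resize(a[130:290,360:500],(700,600)[:2] if 0 else (525,600),interpolation=2))
E
```

```text
9.9 [0.515 0.322 0.193] [  16.305   17.336  103.666   36.811   17.832 -135.987] 0.05744247166308435 53.64933203905821 [ 0.238  0.478 -1.156]
tz [ 0.61  0.37 -0.7 ] m nominal [ 0.008  0.005 -1.   ]
grasp pt [0.503 0.315 0.207]
scene 0.63 921 axis at grasp height [0.504 0.315] slope [0.007 0.002] z [0.134 0.245]
0.71 [421.824 242.976]
0.7 [463.104 223.296]
top 0.8 420 axis at grasp height [0.498 0.313] slope [ 0.092 -0.032] z [0.238 0.255]
```

View pics/c3.png

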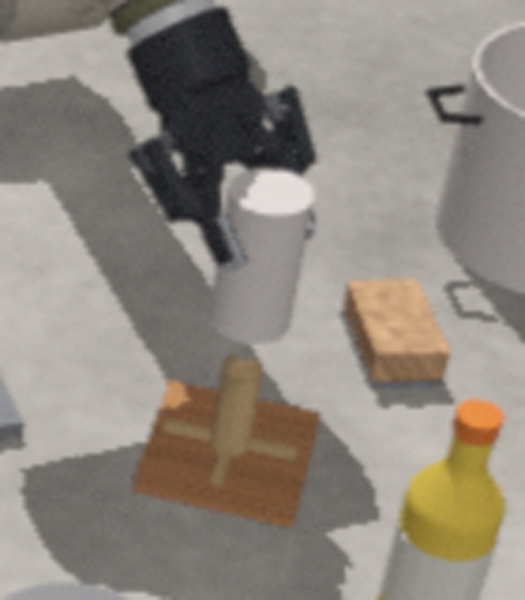

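The crop shows the beaker upright, directly over the peg, with its rim at about (255,330) and the tip at (240,360). Joint 5 is at 17.8° and its limit is 10°, so I'll fit the kinematics and check the rest of the descent.

```bash
cat > kin.py <<'E'
from h import *
import scipy.optimize as so
D=[([56.648,21.807,74.336,0,83.858,-12.336],[.1971,.5132,.2307]),
([-15.573,4.102,80.618,24.017,100.065,-35.048],[.4192,.1123,.3608]),
([-66.483,30.58,71.147,34.921,106.945,-36.746],[.4291,-.3381,.2379]),
([-58.091,23.321,70.602,39.477,108.094,-25.161],[.4765,-.2485,.3135]),
([13.728,7.554,95.939,22.119,35.674,-120.935],[.5014,.3016,.2965]),
([16.305,17.336,103.666,36.811,17.832,-135.987],[.5155,.3224,.1935])]
def rot(q): return Ro.from_euler("ZYZYZ",[q[0],q[1]+q[2],q[3],q[4],q[5]+90],degrees=True).as_matrix()
def rows(q):
    s,c=np.sin,np.cos; a=np.radians(q[1]); F=np.radians(q[1]+q[2]); B=Ro.from_euler("z",q[0],degrees=True).as_matrix()
    t=rot(q)[:,2]
    return np.c_[B, B@[s(a),0,c(a)], B@[s(F),0,c(F)], B@[c(F),0,-s(F)], t]
A=np.vstack([rows(q) for q,p in D]); b=np.hstack([p for q,p in D])
X,_,rk,sv=np.linalg.lstsq(A,b,rcond=None)
lo=np.array([-50.72+0,-50.72,12.68,-81.47,9.98,-165.26])
def ik(p,R,q0):
    f=lambda q:np.r_[(rows(q)@X-p)*10,(rot(q)-R).ravel()]
    r=so.least_squares(f,q0,x_scale=30); return r.x,np.abs(r.fun).max()
if __name__=="__main__":
    print(X,rk,sv,"res",np.abs(A@X-b).max())
    s=observe(); p=np.array(s["position"]);R=np.array(s["tool_rot"]); q=np.array(s["q"]); g=p-.02*R[:,2]
    for dy in (-60,-30,0,20,40,55,70,90):
        Rz=Ro.from_euler("z",dy,degrees=True).as_matrix(); 
        qa=q
        out=[]
        for k in range(0,121,10):
            R1=Rz@R if k else R
            qa,e=ik(g-[0,0,k/1000]+.02*R1[:,2],R1,qa)
            if k in(0,10,60,120): out.append((k,qa.round(1),round(e,4)))
        print(dy,*out,sep="\n  ")
E
python3 kin.py
```

```text
Traceback (most recent call last):
  File "kin.py", line 14, in <module>
    A=np.vstack([rows(q) for q,p in D]); b=np.hstack([p for q,p in D])
                 ~~~~^^^
  File "kin.py", line 12, in rows
    t=rot(q)[:,2]
      ~~~^^^
  File "kin.py", line 9, in rot
    def rot(q): return Ro.from_euler("ZYZYZ",[q[0],q[1]+q[2],q[3],q[4],q[5]+90],degrees=True).as_matrix()
                       ~~~~~~~~~~~~~^^^^^^^^^^^^^^^^^^^^^^^^^^^^^^^^^^^^^^^^^^^^^^^^^^^^^^^^^
  File "scipy/spatial/transform/_rotation.pyx", line 1413, in scipy.spatial.transform._rotation.Rotation.from_euler
ValueError: Expected axis specification to be a non-empty string of upto 3 characters, got ZYZYZ
```

```bash
sed -i 's/^def rot(q).*/def rot(q): return (Ro.from_euler("ZYZ",[q[0],q[1]+q[2],q[3]],degrees=True)*Ro.from_euler("YZ",[q[4],q[5]+90],degrees=True)).as_matrix()/' kin.py; python3 kin.py
```

```text
[-0.     0.117  0.13   0.538  0.351  0.103  0.258] 7 [4.647 3.503 2.563 1.156 0.347 0.268 0.193] res 0.0004440249945779906
-60
  (0, array([  16.3,   17.1,  103.5,   36.6,   17.9, -135.8]), np.float64(0.0))
  (10, array([  35.6,   27.2,   87.8,  127.7,  -54.9, -178. ]), np.float64(0.0))
  (60, array([  35.6,   31.1,   91. ,  123.3,  -50.8, -170.7]), np.float64(0.0))
  (120, array([  35.6,   36.5,   93.9,  117. ,  -46.6, -161.2]), np.float64(0.0))
-30
  (0, array([  16.3,   17.1,  103.5,   36.6,   17.9, -135.8]), np.float64(0.0))
  (10, array([  28.2,   20.8,   99.5,  130.5,  -25.4, -203.9]), np.float64(0.0))
  (60, array([  28.2,   25.4,  103. ,  114.4,  -21. , -186.4]), np.float64(0.0))
  (120, array([  28.2,   31.9,  106.2,   88.2,  -19.1, -158.6]), np.float64(0.0))
0
  (0, array([  16.3,   17.1,  103.5,   36.6,   17.9, -135.8]), np.float64(0.0))
  (10, array([  16.3,   18. ,  104.3,   40.1,   16.5, -139.5]), np.float64(0.0))
  (60, array([  16.3,   23. ,  108. ,   69.1,   11.3, -169.3]), np.float64(0.0))
  (120, array([  16.3,   30.1,  111.3,  120.6,   12.3, -221.7]), np.float64(0
[... 939 characters left out ...]
.1,   57.4,   57.7, -209.9]), np.float64(0.0))
70
  (0, array([  16.3,   17.1,  103.5,   36.6,   17.9, -135.8]), np.float64(0.0))
  (10, array([   3.2,   29.2,   83.9,   46.3,   79.5, -202.2]), np.float64(0.0))
  (60, array([   3.2,   32.9,   87. ,   47.5,   74.8, -207.3]), np.float64(0.0))
  (120, array([   3.2,   38. ,   89.9,   49.4,   69.5, -213.6]), np.float64(0.0))
90
  (0, array([  16.3,   17.1,  103.5,   36.6,   17.9, -135.8]), np.float64(0.0))
  (10, array([   5. ,   34.4,   73.7,   40.3,   94.8, -211.2]), np.float64(0.0))
  (60, array([   5. ,   37.6,   76.8,   40.1,   90. , -215.3]), np.float64(0.0))
  (120, array([   5. ,   42.1,   79.6,   40.3,   84.5, -220. ]), np.float64(0.0))
```

```bash
python3 - <<'E'
from kin import *
s=observe(); p=np.array(s["position"]);R=np.array(s["tool_rot"]); q=np.array(s["q"]); g=p-.02*R[:,2]
qa=q
seq=[(0,k) for k in range(0,111,10)]+[(-y,110) for y in range(3,52,3)]+[(-51,k) for k in range(100,-121,-10)]
for y,k in seq:
    R1=Ro.from_euler("z",y,degrees=True).as_matrix()@R
    qa,e=ik(g+[0,0,k/1000]+.02*R1[:,2],R1,qa)
    print(y,k,qa.round(1),round(e,4))
im,d=cams.get_image("top"); W=cloud("top",d,cam2world("top"))
for r in cams.outline_of("top","sanding_block")[:1]: print(np.nanmedian(W[r["mask"]],0))
w=W[(W[...,2]>.04)&(W[...,1]>.4)&(W[...,0]<.6)]; print("tall pot?",w.min(0) if len(w) else 0,w.max(0) if len(w) else 0)
E
```

```text
0 0 [  16.3   17.1  103.5   36.6   17.9 -135.8] 0.0
0 10 [  16.3   16.2  102.6   33.7   19.3 -132.7] 0.0
0 20 [  16.3   15.3  101.8   31.1   20.8 -130. ] 0.0
0 30 [  16.3   14.5  100.9   29.    22.2 -127.7] 0.0
0 40 [  16.3   13.7  100.    27.1   23.7 -125.6] 0.0
0 50 [  16.3   13.    99.    25.4   25.3 -123.8] 0.0
0 60 [  16.3   12.3   98.    24.    26.8 -122.2] 0.0
0 70 [  16.3   11.6   97.1   22.7   28.3 -120.8] 0.0
0 80 [  16.3   10.9   96.    21.6   29.9 -119.5] 0.0
0 90 [  16.3   10.3   95.    20.6   31.4 -118.3] 0.0
0 100 [  16.3    9.7   93.9   19.7   33.  -117.2] 0.0
0 110 [  16.3    9.2   92.8   18.9   34.5 -116.3] 0.0
-3 110 [  17.6    9.2   92.8   13.9   33.4 -109.2] 0.0
-6 110 [  18.8    9.4   92.6    8.4   32.6 -101.7] 0.0
-9 110 [ 20.    9.5  92.4   2.8  32.3 -94. ] 0.0
-12 110 [ 21.3   9.8  92.   -2.9  32.3 -86.2] 0.0
-15 110 [ 22.5  10.1  91.6  -8.5  32.8 -78.5] 0.0
-18 110 [ 23.7  10.5  91.2 -13.7  33.7 -71.2] 0.0
-21 110 [ 24.9  10.9  90.6 -18.6  35.  -64.3] 0.0
-24 110 [ 26.1  11.4  89.9 -23.   36.6 -57.9] 0.0
-27 110 [ 27.2  11.9  89.2 -26.8  38.5 -52. ] 0.0
-30 
[... 907 characters left out ...]
91.1 -52.3  47.1  -5.1] 0.0
-51 -10 [ 34.   25.   91.8 -53.4  46.2  -3.5] 0.0
-51 -20 [ 34.   25.8  92.5 -54.6  45.3  -1.8] 0.0
-51 -30 [ 34.   26.6  93.2 -55.8  44.5  -0. ] 0.0
-51 -40 [ 34.   27.4  93.9 -57.1  43.7   1.7] 0.0
-51 -50 [ 34.   28.3  94.5 -58.4  42.9   3.6] 0.0
-51 -60 [ 34.   29.2  95.1 -59.8  42.1   5.4] 0.0
-51 -70 [ 34.   30.1  95.7 -61.3  41.4   7.4] 0.0
-51 -80 [ 34.   31.   96.2 -62.7  40.7   9.3] 0.0
-51 -90 [ 34.   31.9  96.7 -64.3  40.1  11.3] 0.0
-51 -100 [ 34.   32.9  97.2 -65.8  39.5  13.4] 0.0
-51 -110 [ 34.   33.9  97.7 -67.4  38.9  15.5] 0.0
-51 -120 [ 34.   34.9  98.1 -69.1  38.4  17.6] 0.0
[0.374 0.471 0.036]
tall pot? [0.119 0.444 0.04 ] [0.6   0.794 0.201]
```

```bash
python3 - <<'E'
from h import *
s=observe(); p=np.array(s["position"]);R=np.array(s["tool_rot"]); g=p-.02*R[:,2]
a=plan(p+[0,0,.11],R,5)
R1=Ro.from_euler("z",-51,degrees=True).as_matrix()@R
b=plan(g+[0,0,.11]+.02*R1[:,2],R1,17,*a)
E
```

```text
N 5 dp [-1.578 -0.003 -1.533] turn [0. 0. 0.] |t| 0.0 mid [0.516 0.323 0.241] zmin 0.19680911456448733
N 17 dp [ 0.002 -0.075 -0.001] turn [0.038 0.    0.036] |t| 0.0523598775598299 mid [0.518 0.317 0.307] zmin 0.30680911456448734
```

Emit:
move_arm --jaw '[5,5,5,5,5,5,5,5,5,5,5,5]' --dp '[[-1.57,0,-1.54],[-1.57,0,-1.54],[-1.57,0,-1.54],[-1.57,0,-1.54],[-1.57,0,-1.54],[0,-0.075,0],[0,-0.075,0],[0,-0.075,0],[0,-0.075,0],[0,-0.075,0],[0,-0.075,0],[0,-0.075,0]]' --turn '[[0,0,0],[0,0,0],[0,0,0],[0,0,0],[0,0,0],[0.038,0,0.036],[0.038,0,0.036],[0.038,0,0.036],[0.038,0,0.036],[0.038,0,0.036],[0.038,0,0.036],[0.038,0,0.036]]'

```text
time_s: 11.3
position: [0.5172, 0.3179, 0.3064]
tool_rot: [[-0.684, -0.175, 0.708], [-0.126, 0.985, 0.122], [-0.718, -0.006, -0.696]]
ft_force: [-0.1, -0.0, -0.8]
grip_width: 0.0579
gripper_force: 53.7
```

Emit:
move_arm --jaw '[5,5,5,5,5,5,5,5,5,5,5]' --dp '[[0,-0.075,0],[0,-0.075,0],[0,-0.075,0],[0,-0.075,0],[0,-0.075,0],[0,-0.075,0],[0,-0.075,0],[0,-0.075,0],[0,-0.075,0],[0,-0.075,0],[0,0,0]]' --turn '[[0.038,0,0.036],[0.038,0,0.036],[0.038,0,0.036],[0.038,0,0.036],[0.038,0,0.036],[0.038,0,0.036],[0.038,0,0.036],[0.038,0,0.036],[0.038,0,0.036],[0.038,0,0.036],[0,0,0]]'

```text
time_s: 12.22
position: [0.517, 0.3112, 0.3061]
tool_rot: [[-0.655, 0.339, 0.676], [0.228, 0.941, -0.251], [-0.721, -0.011, -0.693]]
ft_force: [-0.7, -0.4, -0.8]
grip_width: 0.0575
gripper_force: 53.7
```

```bash
python3 meas.py 4
```

```text
12.2167 [0.517 0.311 0.306] [ 34.272  17.878  81.134 -43.531  58.661 -20.179] 0.05748202088200043 53.71438018977642 [-0.718 -0.403 -0.784]
tz [ 0.676 -0.251 -0.693] m nominal [ 0.015 -0.017 -1.   ]
grasp pt [0.504 0.316 0.32 ]
scene 0.55 1062 axis at grasp height [0.505 0.315] slope [ 0.012 -0.019] z [0.249 0.357]
0.76 [431.168 181.68 ]
top 0.85 549 axis at grasp height [0.505 0.314] slope [-0.013  0.002] z [0.289 0.362]
0.78 [198.4 260.4]
```

```bash
python3 - <<'E'
from h import *
s=observe(); p=np.array(s["position"]);R=np.array(s["tool_rot"]); g=p-.02*R[:,2]
Rc=Ro.align_vectors([[0,0,-1]],[[.012,-.017,-1]])[0].as_matrix()@R
a=plan(g+[.0015,.001,-.12]+.02*Rc[:,2],Rc,8)
b=plan(a[0]-[0,0,.09],Rc,12,*a)
E
```

```text
N 8 dp [1.068 0.029 1.057] turn [-0.001  0.002  0.001] |t| 0.0026007061805762687 mid [0.518 0.311 0.246] zmin 0.1859328787524987
N 12 dp [ 0.532 -0.001  0.529] turn [0. 0. 0.] |t| 0.0 mid [0.518 0.312 0.141] zmin 0.09593287875249859
```

Emit:
move_arm --jaw '[5,5,5,5,5,5,5,5,5]' --dp '[[1.07,0.03,1.06],[1.07,0.03,1.06],[1.07,0.03,1.06],[1.07,0.03,1.06],[1.07,0.03,1.06],[1.07,0.03,1.06],[1.07,0.03,1.06],[1.07,0.03,1.06],[0,0,0]]' --turn '[[-0.001,0.002,0.001],[-0.001,0.002,0.001],[-0.001,0.002,0.001],[-0.001,0.002,0.001],[-0.001,0.002,0.001],[-0.001,0.002,0.001],[-0.001,0.002,0.001],[-0.001,0.002,0.001],[0,0,0]]'

```text
time_s: 13.27
position: [0.5175, 0.3111, 0.1827]
tool_rot: [[-0.666, 0.338, 0.665], [0.237, 0.941, -0.241], [-0.707, -0.003, -0.707]]
ft_force: [-0.6, -1.0, -1.9]
grip_width: 0.0575
gripper_force: 53.7
```

```bash
python3 meas.py 5;python3 - <<'E'
import cv2
a=cv2.imread("pics/scene5.png")[150:290,360:500];b=cv2.imread("pics/top5.png")[200:340,140:280]
cv2.imwrite("pics/c5.png",cv2.resize(cv2.hconcat([a,b]),(800,400),interpolation=2))
E
```

```text
13.2667 [0.518 0.311 0.183] [ 33.797  25.3    91.673 -52.318  46.096  -4.416] 0.05748728353152477 53.70689257979393 [-0.608 -1.014 -1.929]
tz [ 0.665 -0.241 -0.707] m nominal [-0.001 -0.003 -1.   ]
grasp pt [0.504 0.316 0.197]
scene 0.65 952 axis at grasp height [0.505 0.315] slope [-0.006  0.   ] z [0.125 0.235]
0.91 [425.088 219.216]
0.61 [308.032 255.408]
top 0.88 464 axis at grasp height [0.507 0.315] slope [-0.022  0.021] z [0.182 0.244]
0.66 [206.272 264.816]
0.21 [210.624 267.408]
```

View pics/c5.png

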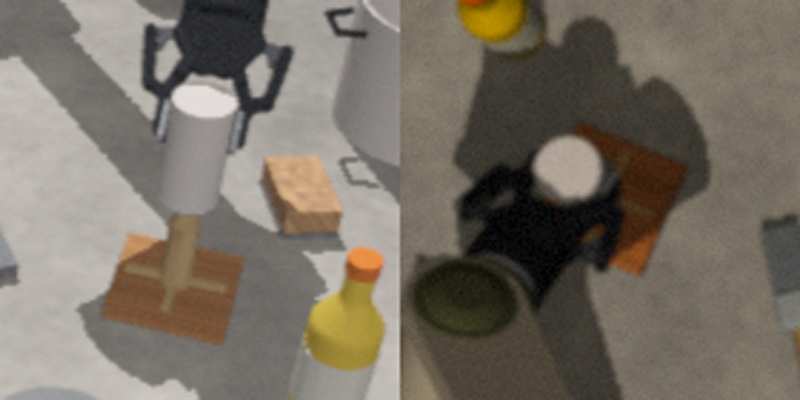

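```bash
python3 - <<'E'
from h import *
c,f=Kc("scene"); V=np.array(c["view"])
def pr(P): X=V@np.r_[P,1]; return np.array([c["cx"]+f*X[0]/-X[2], c["cy"]-f*X[1]/-X[2]])
for P in ([.5065,.3155,.235],[.5065,.3155,.18],[.5065,.3155,.125],[.5065,.3155,.104],[.5065,.3155,.06],[.5065,.3155,.024]): print(P,pr(P))
cams.get_image("scene")
r=cams.outline_of("scene","beaker")[0]["mask"]; 
for v in range(175,226,4):
    u=np.where(r[v])[0]; print(v,u.min() if len(u) else 0,u.max() if len(u) else 0,u.mean() if len(u) else 0)
im=cv2.imread("pics/scene5.png"); print("peg rows")
for v in range(226,248,3):
    print(v,im[v,410:438].tolist() if 0 else im[v,410:440,0].tolist())
E
```

```text
[0.5065, 0.3155, 0.235] [431.271 183.519]
[0.5065, 0.3155, 0.18] [428.282 201.022]
[0.5065, 0.3155, 0.125] [425.457 217.573]
[0.5065, 0.3155, 0.104] [424.418 223.657]
[0.5065, 0.3155, 0.06] [422.309 236.008]
[0.5065, 0.3155, 0.024] [420.649 245.733]
175 0 0 0
179 423 439 431.0
183 420 442 431.0
187 419 442 430.5
191 419 441 430.0
195 418 440 429.0
199 418 440 429.0
203 417 439 428.0
207 417 439 428.0
211 416 438 427.0
215 416 437 426.5
219 416 436 426.0
223 423 432 427.5
peg rows
226 [178, 177, 176, 179, 178, 173, 150, 121, 110, 93, 73, 74, 77, 86, 93, 91, 91, 90, 83, 90, 99, 104, 104, 104, 107, 103, 105, 105, 104, 103]
229 [175, 172, 174, 171, 173, 174, 176, 174, 138, 85, 73, 83, 86, 83, 85, 84, 87, 84, 81, 83, 95, 100, 104, 102, 100, 102, 101, 99, 102, 103]
232 [143, 148, 162, 168, 171, 172, 172, 171, 135, 79, 70, 73, 70, 77, 85, 89, 86, 86, 79, 87, 99, 104, 105, 102, 101, 101, 104, 101, 104, 102]
235 [98, 96, 93, 75, 62, 55, 51, 52, 62, 69, 76, 78, 78, 82, 87, 90, 89, 82, 86, 94, 104, 104, 103, 101, 100, 102, 103, 99, 99, 103]
238 [60, 55, 53, 57, 60, 59, 52, 57, 66, 74, 81, 81, 84, 87, 89, 88, 83, 82, 63, 51, 56, 58, 57, 56, 61, 62, 68, 69, 76, 85]
241 [46, 58, 56, 55, 53, 54, 53, 66, 75, 79, 79, 84, 84, 89, 85, 88, 81, 71, 62, 57, 53, 52, 54, 50, 53, 55, 55, 57, 59, 53]
244 [83, 80, 77, 78, 73, 69, 67, 69, 77, 79, 81, 84, 85, 86, 89, 85, 75, 64, 55, 57, 55, 55, 58, 52, 55, 56, 52, 53, 55, 57]
247 [54, 54, 60, 64, 69, 73, 71, 76, 79, 78, 79, 85, 87, 85, 85, 81, 78, 77, 72, 72, 66, 64, 62, 60, 58, 60, 57, 55, 58, 59]
```

Scene crop: the rim (bottom edge at about (190,210)) sits just over the peg top at (183,215), roughly 2 mm to +y and well inside the 11 mm clearance. I start the descent.

Emit:
move_arm --jaw '[5,5,5,5,5,5,5,5,5,5,5]' --dp '[[0.5,-0.2,0.5],[0.5,0,0.5],[0.5,0,0.5],[0.5,0,0.5],[0.5,0,0.5],[0.5,0,0.5],[0.5,0,0.5],[0.5,0,0.5],[0.5,0,0.5],[0.5,0,0.5],[0,0,0]]' --turn '[[0,0,0],[0,0,0],[0,0,0],[0,0,0],[0,0,0],[0,0,0],[0,0,0],[0,0,0],[0,0,0],[0,0,0],[0,0,0]]'

```text
time_s: 14.58
position: [0.5175, 0.3096, 0.1131]
tool_rot: [[-0.665, 0.338, 0.666], [0.237, 0.941, -0.24], [-0.708, -0.002, -0.706]]
ft_force: [0.2, -0.1, -1.3]
grip_width: 0.0577
gripper_force: 53.7
```

Emit:
move_arm --jaw '[5,5,5,5,5]' --dp '[[0.35,0,0.35],[0.35,0,0.35],[0.35,0,0.35],[0.2,0,0.2],[0,0,0]]' --turn '[[0,0,0],[0,0,0],[0,0,0],[0,0,0],[0,0,0]]'

```text
time_s: 15.0
position: [0.5177, 0.3098, 0.0963]
tool_rot: [[-0.664, 0.338, 0.667], [0.238, 0.941, -0.24], [-0.709, -0.001, -0.705]]
ft_force: [0.9, -0.8, -0.7]
grip_width: 0.0576
gripper_force: 53.7
```

```bash
python3 meas.py 6
```

```text
15.0 [0.518 0.31  0.096] [ 33.666  32.757  97.093 -64.558  39.103  11.997] 0.05760711964620568 53.71504448354244 [ 0.9   -0.842 -0.651]
tz [ 0.667 -0.24  -0.705] m nominal [ 0.002 -0.002 -1.   ]
grasp pt [0.504 0.315 0.11 ]
scene 0.56 907 axis at grasp height [0.506 0.314] slope [ 0.005 -0.001] z [0.037 0.148]
0.85 [419.2   241.488]
top 0.58 417 axis at grasp height [0.506 0.314] slope [0.019 0.015] z [0.08  0.155]
0.93 [213.312 267.696]
0.53 [156.672 315.408]
```

Emit:
move_arm --jaw '[5,5,5,5,5,5,5]' --dp '[[0.2,0,0.2],[0.2,0,0.2],[0.14,0,0.14],[0.07,0,0.07],[0.07,0,0.07],[0,0,0],[0,0,0]]' --turn '[[0,0,0],[0,0,0],[0,0,0],[0,0,0],[0,0,0],[0,0,0],[0,0,0]]'

```text
time_s: 15.88
position: [0.518, 0.3099, 0.0874]
tool_rot: [[-0.663, 0.338, 0.668], [0.238, 0.941, -0.24], [-0.709, -0.0, -0.705]]
ft_force: [-0.9, 0.1, -0.4]
grip_width: 0.0575
gripper_force: 53.7
```

Emit:
move_arm --jaw '[5,5,5,5]' --dp '[[0.07,0,0.07],[0,0,0],[0.07,0,0.07],[0,0,0]]' --turn '[[0,0,0],[0,0,0],[0,0,0],[0,0,0]]'

```text
time_s: 16.22
position: [0.5179, 0.3099, 0.0854]
tool_rot: [[-0.663, 0.338, 0.668], [0.238, 0.941, -0.24], [-0.709, -0.0, -0.705]]
ft_force: [-0.6, 0.7, -0.4]
grip_width: 0.0575
gripper_force: 53.7
```

Emit:
move_arm --jaw '[5,5,5,5]' --dp '[[0.07,0,0.07],[0,0,0],[0.07,0,0.07],[0,0,0]]' --turn '[[0,0,0],[0,0,0],[0,0,0],[0,0,0]]'

```text
time_s: 16.55
position: [0.5182, 0.3099, 0.084]
tool_rot: [[-0.663, 0.338, 0.668], [0.238, 0.941, -0.24], [-0.71, 0.0, -0.704]]
ft_force: [-1.1, -0.1, 3.3]
grip_width: 0.0575
gripper_force: 54.0
```

Emit:
move_arm --jaw '[5,5,5]' --dp '[[0.07,0,0.07],[0,0,0],[0,0,0]]' --turn '[[0,0,0],[0,0,0],[0,0,0]]'

```text
time_s: 16.8
position: [0.5183, 0.3099, 0.0839]
tool_rot: [[-0.662, 0.338, 0.669], [0.238, 0.941, -0.24], [-0.711, 0.001, -0.703]]
ft_force: [-3.9, -1.7, 10.0]
grip_width: 0.0577
gripper_force: 54.5
```

```bash
python3 meas.py 7
```

```text
16.8 [0.518 0.31  0.084] [ 33.672  34.027  97.673 -66.951  38.34   14.986] 0.05770532187236192 54.489983059465885 [-3.944 -1.703  9.978]
tz [ 0.669 -0.24  -0.703] m nominal [ 0.005 -0.001 -1.   ]
grasp pt [0.505 0.315 0.098]
scene 0.97 814 axis at grasp height [0.506 0.313] slope [-0.005  0.006] z [0.024 0.136]
0.73 [421.824 246.72 ]
top 0.71 413 axis at grasp height [0.506 0.314] slope [0.01  0.011] z [0.05  0.142]
0.97 [216.512 269.088]
```

Contact shows as +10 N, with the rim at 24 mm and the top at about 135 mm. I ease the pressure and release.

Emit:
move_arm --jaw '[5,5,6.2,6.6,7,7.5,8.5,8.5,8.5,8.5]' --dp '[[-0.06,0,-0.06],[0,0,0],[0,0,0],[0,0,0],[0,0,0],[0,0,0],[0,0,0],[0,0,0],[0,0,0],[0,0,0]]' --turn '[[0,0,0],[0,0,0],[0,0,0],[0,0,0],[0,0,0],[0,0,0],[0,0,0],[0,0,0],[0,0,0],[0,0,0]]' --force 20

```text
time_s: 17.93
position: [0.518, 0.3099, 0.0833]
tool_rot: [[-0.663, 0.338, 0.668], [0.238, 0.941, -0.24], [-0.709, -0.0, -0.705]]
ft_force: [-0.7, 0.0, -0.4]
grip_width: 0.0849
gripper_force: 0.0
```

```bash
python3 meas.py 8; python3 - <<'E'
from kin import *
im,d=cams.get_image("wrist"); cv2.imwrite("pics/w8.png",im[...,::-1])
s=observe(); p=np.array(s["position"]);R=np.array(s["tool_rot"]); qa=np.array(s["q"])
for k in range(0,17,4):
    qa,e=ik(p-R[:,2]*k/100,R,qa); print(k,qa.round(1),round(e,4))
E
```

```text
17.9333 [0.518 0.31  0.083] [ 33.662  34.045  97.675 -66.753  38.303  14.802] 0.08491294089671399 0.0 [-0.701  0.006 -0.351]
tz [ 0.668 -0.24  -0.705] m nominal [ 0.003 -0.001 -1.   ]
grasp pt [0.505 0.315 0.097]
scene 0.9 857 axis at grasp height [0.506 0.314] slope [-0.007 -0.001] z [0.024 0.137]
0.73 [419.2   243.504]
top 0.7 498 axis at grasp height [0.505 0.313] slope [-0.008  0.008] z [0.031 0.142]
0.96 [210.88  266.304]
0.34 [458.368 229.92 ]
0 [ 33.7  34.   97.7 -66.7  38.3  14.8] 0.0
4 [ 36.4  30.6  98.  -62.7  41.5  11.8] 0.0
8 [ 39.3  27.3  97.8 -59.   45.2   9.1] 0.0
12 [ 42.3  24.2  97.2 -55.6  49.4   6.6] 0.0
16 [ 45.4  21.4  96.  -52.8  54.    4.5] 0.0
```

View pics/w8.png

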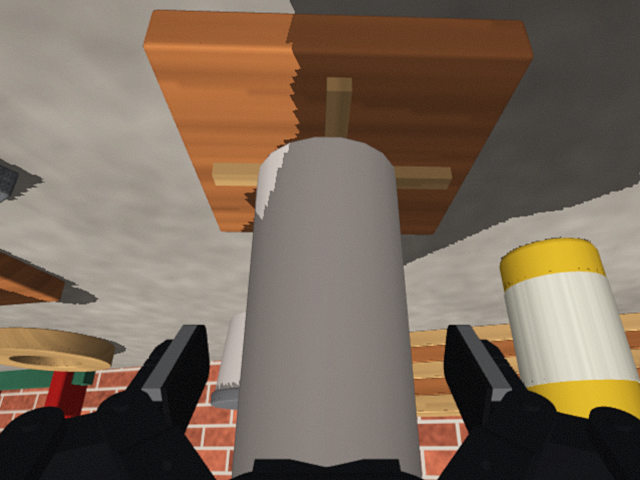

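The wrist view shows the beaker standing on the ribs, centred on the board, with both fingers clear of it on either side (columns 207 and 447). I retreat along the tool axis.

Emit:
move_arm --jaw '[8.5,8.5,8.5,8.5,8.5,8.5,8.5,8.5,8.5,8.5,8.5,8.5]' --dp '[[0,0,-0.5],[0,0,-1],[0,0,-1.5],[0,0,-1.5],[0,0,-1.5],[0,0,-2],[0,0,-2],[0,0,-2],[0,0,-2],[0,0,-2],[0,0,0],[0,0,0]]' --turn '[[0,0,0],[0,0,0],[0,0,0],[0,0,0],[0,0,0],[0,0,0],[0,0,0],[0,0,0],[0,0,0],[0,0,0],[0,0,0],[0,0,0]]'

```text
time_s: 19.28
position: [0.4105, 0.3488, 0.1971]
tool_rot: [[-0.663, 0.336, 0.669], [0.238, 0.942, -0.237], [-0.71, 0.002, -0.704]]
ft_force: [-0.2, -0.7, -0.5]
grip_width: 0.0853
gripper_force: 0.0
```

```bash
sed -i 's/^    for r in cams.mark_of.*//; s/^g=.*//' meas.py; sed -i 's/g=p-.02\*R\[:,2\]/g=np.array([.505,.314,.09])/' meas.py; python3 meas.py 9; python3 -c "
import cv2;a=cv2.imread('pics/scene9.png');cv2.imwrite('pics/c9.png',cv2.resize(a[130:330,190:510],(800,500),interpolation=2))"
```

```text
19.2833 [0.41  0.349 0.197] [ 45.49   21.251  96.006 -52.771  53.919   4.455] 0.08527547993936256 0.0 [-0.236 -0.696 -0.47 ]
tz [ 0.669 -0.237 -0.704] m nominal [ 0.004  0.    -1.   ]
grasp pt [0.505 0.314 0.09 ]
scene 0.7 869 axis at grasp height [0.506 0.314] slope [-0.003  0.002] z [0.022 0.137]
top 0.94 514 axis at grasp height [0.505 0.313] slope [-0.019  0.025] z [0.023 0.142]
```

View pics/c9.png

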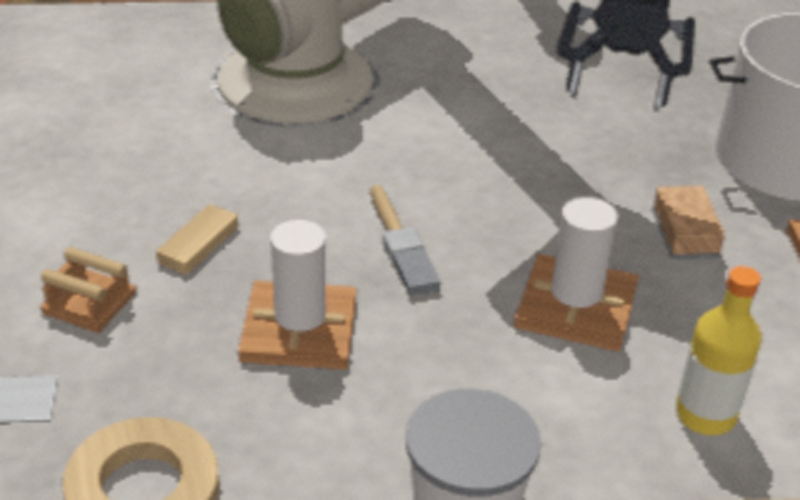

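The picture shows the beaker standing upright on the free stand at (582,255), seated on the ribs like the other one at (298,275). The cradle is empty, the gripper is clear and nothing else has moved.

```bash
python3 -c "
from rig import ticket
print(ticket.close_job())"
```

```text
the job is handed in; nothing more can be done
None
```

The beaker is upside down over the free peg with its rim resting on the ribs and the gripper well clear; nothing else looked disturbed in the last picture, and I handed the job in at about 19 s of the 45 s allowed.

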